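# Roll the tote into the bay and set the hold-down nut

## Robot

A 7-joint arm with a two-finger parallel gripper is mounted at the origin on the work surface. World frame = base frame: x ahead of the robot, y to its left, z up, the work surface at z = 0. Lengths are in m, angles in rad, forces in N, time in s.
With the tool pointing down it reaches from about 0.4 to 0.85 m from the base axis. Payload 10.4 kg.
Tool frame: the origin (TCP) lies on the centre line of the jaws, within the pads' length; the fingertips stand 14 mm ahead of it and the grasp point (between the pads) lies 5 mm behind it (manip.tip_reach is the distance from the TCP to the fingertips, in m); z points along the fingers, y is the line along which they close (so a half turn about z gives the same grasp; the last joint's range is limited). The gripper opens to 85 mm and grips with 20 to 120 N. Pads are 22 mm wide; open, the fingers measure 114 mm over their backs; the gripper's body (76 mm by 85 mm) begins 54 mm behind the grasp point. The pads swing forward as they close: fully open they stand 13 mm farther back than shut.
Start: joints at [1.108, 0.332, -0.065, 1.46, 0.022, 1.35, -0.088], TCP at [0.266, -0.566, 0.245] pointing down, gripper open.
Joint ranges: [-2.6, 2.6], [-0.5, 2.12], [-1.47, 1.34], [0.16, 2.42], [-1.27, 4.41], [0.06, 2.06], [-2.6, 2.6]. Speed limits (rad/s): [2.22, 2.22, 2.79, 2.79, 3.14, 3.14, 3.14].

## Interface

Orientations are given as a unit quaternion [x, y, z, w].
In Python, from workcell import manip gives the robot as it stands.
- The arm moves only by the shell command python3 -m pendant 'ROWS' [FORCE]. ROWS is JSON, a list of rows, each a list of 7 numbers: the shift along the tool's x, y, z in units of 50 mm (1.0 is 50 mm), then the turn, a rotation vector about the tool's x, y, z in units of 8 degrees (1.0 is 8 degrees), then the opening, from -1 (shut) to 1 (fully open), so that 0 is half open. In form: [[dx, dy, dz, ax, ay, az, jaw], ...]. A call has exactly 10 rows; each row is the pose to reach, as a shift and turn from the pose commanded when the call began, along the tool's axes at that moment; what a row does not reach only later rows make up. A row lasts 1/8 s, in which the tool goes at most 62.5 mm and 10.7 degrees, less where a joint would pass 70% of its speed; a pose out of reach is approached as far as the arm can. A call with a gripper value outside its range is refused whole. The fingers move at their own pace and stop on an object; FORCE is the grip in N (left out, the last holds). Time passes only in rows, so rows that repeat a pose let the fingers close, or fill a call up. It gives the time, the measured TCP pose, the force, the opening and the grip force at its end, in the units of the state.
- manip.get_obs(): the state, without advancing time (a new reading comes with each control period).
- manip.camera(name): name is "side" or "top"; returns (picture, depth): 480x640x3 uint8, red, green, blue; 480x640 float32, m along the optical axis (not along the pixel's ray), 0 where there is no reading.
- manip.get_calibration(name): a dict with "fx", "fy", "cx", "cy" (pixels), "D" ([k1, k2, p1, p2, k3] as OpenCV has them; the pictures are not rectified), "xyz" and "orientation" of the camera in the world. Camera axes: x right, y up, looking along -z (the intrinsics and any distortion apply to the point x, -y, -z); pixel columns grow to the right and rows downward; lengths in m; the calibration is good to about 2 mm. A picture is of the moment at which its call begins. get_calibration takes no time and is no camera call.
- manip.hand_in(): hands the job in; it is judged then, once.
Trained networks look in the newest picture that a camera, given by its name, has taken for a name from the list of things; names that differ only in an ending like _2 or _b are one class to them, and where a whole thing is asked for, a point or a joint stands for the part that bears it (a point fixed in the world has none). Each returns a list of dicts, best first, with "p" (0 to 1); they miss things now and then, are a little off and sometimes report something else, mostly with a low value. They report only what shows in the picture. A call takes as long as a camera call. They do not tell look-alikes from the thing itself.
- manip.find_in(thing, camera): "box" ([left, top, right, bottom] in pixels, round what is visible of it).
- manip.trace(thing, camera): "pixels" (480x640 bool, what is visible of it) and "box" ([left, top, right, bottom] in pixels, round what is visible of it).
- manip.tip_of(thing, camera): "pixel" ([column, row] in pixels: a listed point, or the origin of a listed thing).
The state is a dict: "clock": time; "joint_pos": joint angles; "joint_velocities": joint speeds; "tau": joint torques, N m; "position": TCP position; "ee_rot": TCP orientation; "ft_force": force on the tool from outside, world axes, zero at the start; "torque": the same for the moment, N m; "grip_width": opening from 0.0 (shut) to 1.0 (fully open); "grasp_force": force on a finger pad.
Only numpy, scipy, OpenCV 4.12 (cv2) and the standard library are available. Lean on these libraries where they do the work, as an engineer would, in place of code of your own. Each camera call takes 0.05 s, during which the arm holds its last target. There are 200 camera calls.

## Task

Push the wooden tote along the rollers, without lifting it, until it is fully home against the stop at the end of the bay. Then screw the knurled nut of the hold-down clockwise until it bottoms out, back it off a quarter turn so that the tote stays free under the bar, and finish while still gripping the nut at that setting: do not let go of it. Leave the jar, the hammer and the tin where they are.

Things in the scene. Friction and masses are not known exactly. Their poses are not given: they have to be found in the camera images.
- tote: Open plywood tote holding small metal fittings, 110 mm wide (its x), 130 mm long (its y, along the track), 60 mm tall, walls 6 mm, 0.3 to 0.7 kg. Origin: centre of its underside. It stands on the rollers (underside 50 mm above the table) with about 3.5 mm of play to the guide rail on each side, and rolls easily, coasting a little.
- track: Fixed roller track on a dark 150 x 500 mm board. Origin on the table under the centre line; y runs along the track to the bay, z up. 13 free steel rollers, tops 50 mm above the table, at y -275 to +85 mm. Guide rails 8 mm thick, inner faces at x +-58.5 mm, 62 mm tall from the table (85 mm at the bay, y 10 to 110). Stop plate face at y 110 mm, 85 mm tall; hold-down post and nut axis at y 155 mm.
- bay_home (a point): Point where the tote's origin lies when the tote is fully home against the stop plate (on the track's centre line, 50 mm above the table). Axes as track.
- holddown_bar: Flat steel bar, 30 mm wide, 10 mm thick, reaching from the post 75 mm back over the front end of the home tote. It moves up and down with the nut (8 mm a turn) without turning. Origin: on the post axis, at its underside, 114 mm above the table when the nut is bottomed out (tote rim then 4 mm below). The tote passes under it at any nut setting.
- nut: Round knurled brass nut, 39 mm diameter, 22 mm tall, on an upright 12 mm stud that ends 172 mm above the table. Origin: centre of its underside, 130 mm above the table when bottomed out; below it a 28 mm collar, 6 mm tall, then the bar. Its x axis points along a small raised steel rib on its top face. Turns with light friction (0.06 N m). Free all round at its height and above.
- nut_grip (a point): Centre of the nut's knurled part, on its axis, 11 mm above its underside: the height to grip.
- nut_turn (a joint): Turn of the nut from its bottomed-out stop, rad: 0 = bottomed out (hard stop), growing as it is unscrewed (counterclockwise seen from above); rises 8 mm a turn. Right-hand thread: clockwise from above screws it down. At the start it is a third to a little over half a turn up.
- jar: Bystander: glass jar with a steel lid, 68 mm diameter, 95 mm tall, standing beyond the track. Origin: centre of its underside.
- hammer: Bystander: hammer, 260 mm long with a 90 mm wide head, 26 mm thick, lying beyond the track. Origin: under its middle, x axis along the handle towards the head.
- tin: Bystander: small tin, 60 mm diameter, 70 mm tall, standing past the bay end of the track. Origin: centre of its underside.
Mind the look-alikes: they are no part of the job. Of the things shaped like the tote, the plywood one is meant.

How it is judged:
On the way, in this order (a step that is already met when the one before it is completed fails the run):
1. the tote is fully home against the stop of the bay (y of tote in the frame of bay_home above -0.006 m and horizontal distance between tote and bay_home below 0.01 m and height (world z) of tote below 0.056 m), for 0.2 s.
2. the nut is screwed down until it bottoms out (value of joint nut_turn below 0.1 rad), for 0.1 s.
At the end, for the whole second after the job is handed in: The tote is home on the rollers (within 6 mm of the stop and 10 mm of its home point), the nut stands still a quarter turn (90 degrees, give or take 20) above its bottomed-out stop, and the fingers still grip it with more than 8 N (all of step 1 and value of joint nut_turn between 1.22 and 1.92 rad and velocity of joint nut_turn between -0.1 and 0.1 rad/s and contact force between the fingers and nut above 8 N); the arm keeps its last pose, push and grip.
It fails at once if the tote is lifted off the rollers (height (world z) of tote above 0.068 m).
It fails at once if the jar is moved by more than 30 mm (distance of jar from where it was at the start of the episode above 0.03 m).
It fails at once if the hammer is moved by more than 30 mm (distance of hammer from where it was at the start of the episode above 0.03 m).
It fails at once if the tin is moved by more than 30 mm (distance of tin from where it was at the start of the episode above 0.03 m).
It also fails if it takes over 61 s, if anything falls off the work surface, if the arm or the gripper's body presses on something with over 40 N, if the wrist force passes 120 N, or if a joint passes its speed limit or range.

## Working session

There is one attempt and no reset: what is moved stays moved. The work goes in short steps, Python scripts to look and compute and a shell command to move; the robot and the scene stay as the last step left them, time stands still between calls to the robot, and variables do not carry over. Pictures are saved under pics/ and viewed, at most 10 in all, crops included, and the job is handed in when it is done.

```bash
mkdir -p pics
cat > h.py <<'E'
from workcell import manip
import numpy as np, cv2
from scipy.spatial.transform import Rotation as R
def cal(n):
    c=manip.get_calibration(n)
    return np.array([[c["fx"],0,c["cx"]],[0,c["fy"],c["cy"]],[0,0,1.]]),np.array(c["D"],float),R.from_quat(c["orientation"]).as_matrix(),np.array(c["xyz"])
F=np.diag([1,-1,-1.])
def cloud(n,depth):
    K,D,Rm,t=cal(n); v,u=np.mgrid[:480,:640]
    p=cv2.undistortPoints(np.stack([u.ravel(),v.ravel()],1).astype(float)[:,None],K,D)[:,0]
    P=np.c_[p,np.ones(len(p))]*depth.reshape(-1,1)
    return (P@F@Rm.T+t).reshape(480,640,3)
def at_z(n,px,z):
    K,D,Rm,t=cal(n); p=cv2.undistortPoints(np.array(px,float).reshape(-1,1,2),K,D)[:,0]
    d=np.c_[p,np.ones(len(p))]@F@Rm.T
    return t+d*((z-t[2])/d[:,2])[:,None]
def proj(n,P):
    K,D,Rm,t=cal(n); q=(np.array(P).reshape(-1,3)-t)@Rm@F
    return cv2.projectPoints(q,np.zeros(3),np.zeros(3),K,D)[0][:,0]
E
python3 - <<'E'
from h import *
for n in("side","top"):
    im,d=manip.camera(n); cv2.imwrite(f"pics/{n}0.png",im[...,::-1]); np.save(f"{n}0.npy",d)
    c=manip.get_calibration(n);print(n,c["xyz"],c["orientation"],c["fx"],c["D"])
    for t in("tote","nut","track","holddown_bar"):
        print(t,[(np.round(r["box"]),round(r["p"],2)) for r in manip.find_in(t,n)])
    for t in("tote","nut","nut_grip","bay_home"):
        print(t,[(np.round(r["pixel"],1),round(r["p"],2)) for r in manip.tip_of(t,n)])
print(manip.get_obs())
E
```

```text
side [-0.13322838  0.70334345  0.86704655] [-0.15018905  0.42949873  0.83486862 -0.30978779] 444.4588490313363 [0.00733382 0.         0.         0.         0.        ]
tote [(array([361., 248., 422., 304.]), 0.85), (array([413., 188., 459., 226.]), 0.82), (array([352., 196., 406., 236.]), 0.75), (array([289., 208., 342., 253.]), 0.7), (array([292., 290., 354., 352.]), 0.69)]
nut [(array([237., 263., 252., 276.]), 0.68)]
track [(array([220., 224., 360., 332.]), 0.62), (array([202., 316., 229., 349.]), 0.18)]
holddown_bar [(array([238., 256., 273., 283.]), 0.58)]
tote [(array([323.6, 327.3]), 0.87), (array([376.9, 222.4]), 0.78), (array([432.9, 214.3]), 0.77), (array([314.9, 237.7]), 0.72)]
nut [(array([246. , 270.7]), 0.77)]
nut_grip [(array([242.9, 268.5]), 0.49)]
bay_home [(array([274.4, 274. ]), 0.74)]
top [ 0.43402049 -0.10164545  1.35121737] [ 0.02828076 -0.02697457 -0.70388465  0.7092383 ] 522.4471214398833 [-0.12123251  0.          0.          0.          0.        ]
tote [(array([418., 212., 473., 260.]), 0.98), (array([314., 184., 374., 237.]), 0.9), (array([215., 275., 279.,
[... 645 characters left out ...]
int_pos': array([ 1.10838929,  0.33221635, -0.06467304,  1.46010621,  0.02160123,
        1.34990735, -0.08847512]), 'joint_velocities': array([ 0.00064474,  0.00118561,  0.00056551,  0.00078653,  0.00013718,
        0.00150173, -0.00083771]), 'tau': array([ 6.34121698e-04, -6.25225282e+01,  4.92465135e-02, -3.91824532e+01,
        1.65037945e-02,  2.02166309e-03,  1.85467258e-05]), 'position': array([ 0.26611043, -0.56553422,  0.24532427]), 'ee_rot': array([9.75918169e-01, 2.18136944e-01, 9.97184965e-06, 2.68920302e-05]), 'ft_force': array([ 0.40695893, -0.19124671, -1.11457461]), 'torque': array([ 0.00254191,  0.02842603, -0.00413231]), 'grasp_force': 0.0, 'grip_width': 0.9975406944949496}
```

View pics/top0.png

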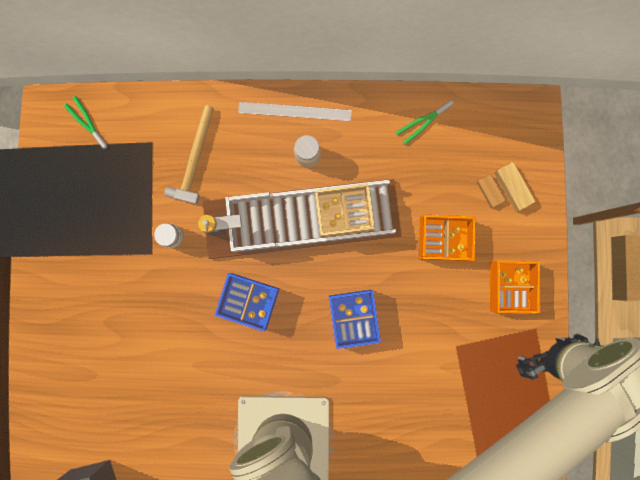

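View pics/side0.png

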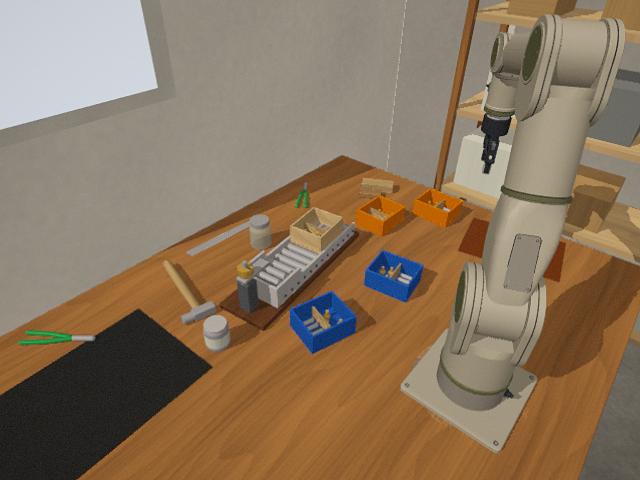

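Top view: plywood tote on the track at about (345,210), nut at (207,224), bay on the left; jar (307,150), hammer (190,170), tin (168,236); orange and blue totes are look-alikes. The side view agrees. Now the precise geometry.

Run:
```python
from h import *
im=cv2.imread("pics/top0.png"); d=np.load("top0.npy"); P=cloud("top",d)
hsv=cv2.cvtColor(im,cv2.COLOR_BGR2HSV)
def rect(m,nm):
    p=P[m][:,:2].astype(np.float32); (c,s,a)=cv2.minAreaRect(p); print(nm,len(p),c,s,a); return cv2.boxPoints((c,s,a))
box=np.zeros((480,640),bool); box[175:262,195:405]=1
z=P[...,2]
rim=box&(z>.102)&(z<.118); rim[:,:300]=0
rect(rim,"tote rim"); print(z[rim].mean())
rails=box&(z>.054)&(z<.066); rails[190:235,312:378]&=False
rect(rails,"rails")
bay=box&(z>.078)&(z<.092); bay[:,300:]=0
print(rect(bay,"bay rails"))
nut=box&(z>.135)&(z<.165); nut[:,:195]=0;nut[:,225:]=0
print("nut z hist",np.histogram(z[nut],8)); c,r=cv2.minEnclosingCircle(P[nut&(z>.145)][:,:2].astype(np.float32)); print(c,r)
r=manip.trace("nut","top") 
t0=np.load("side0.npy"); 
bar=box&(z>.115)&(z<.135); bar[:,:218]=0; bar[:,250:]=0; print(rect(bar,"bar"), np.median(z[bar]))
print("side nut",at_z("side",[[242.9,268.5]],.145),"top",at_z("top",[[207,226.1],[207.1,223.9]],.145))
big=cv2.resize(im[170:270,190:410],None,fx=3.6,fy=3.6,interpolation=cv2.INTER_CUBIC); cv2.imwrite("pics/c1.png",big)
```

```text
tote rim 525 (0.5860601663589478, -0.14994359016418457) (0.11105035245418549, 0.1306619942188263) 7.482570648193359
0.1100101291986532
rails 804 (0.5731106996536255, -0.04170878231525421) (0.13409927487373352, 0.45606809854507446) 7.136003017425537
bay rails 457 (0.5542874336242676, 0.1063847467303276) (0.13372458517551422, 0.16014814376831055) 6.876928806304932
[[0.47831833 0.17787685]
 [0.49749398 0.01888086]
 [0.63025653 0.03489265]
 [0.6110809  0.19388863]]
nut z hist (array([  5,   7,   7,   5,  14,  67, 101,  25]), array([0.13609931, 0.13944929, 0.14279927, 0.14614924, 0.14949922,
       0.1528492 , 0.15619918, 0.15954916, 0.16289913]))
(0.5459462404251099, 0.17176544666290283) 0.020877694711089134
bar 300 (0.5519406199455261, 0.12369093298912048) (0.02987178973853588, 0.05553099885582924) 6.464374542236328
[[0.5339737  0.14959833]
 [0.5402256  0.0944204 ]
 [0.56990755 0.09778354]
 [0.5636556  0.15296146]] 0.12837239163904257
side nut [[0.55084618 0.17276489 0.145     ]] top [[0.53932232 0.17193174 0.145     ]
 [0.54447708 0.17182843 0.145     ]]
```

View pics/c1.png

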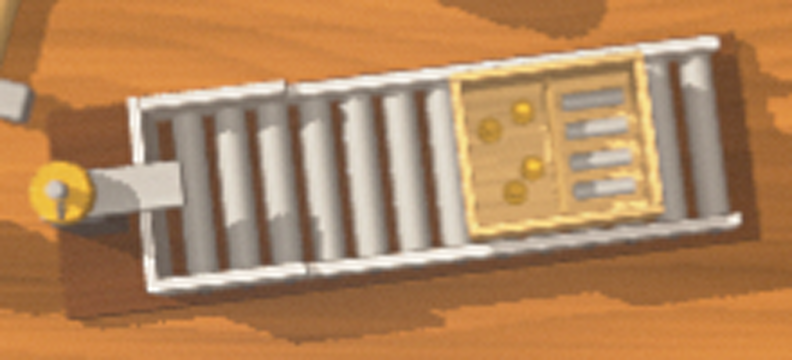

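The crop confirms the layout; the rib on the nut is visible, pointing towards -x. Track heading is 97.1°, tote needs ~214 mm of travel. First move: behind the tote, jaws shut, tool x along the track.

```bash
python3 -m pendant '[[1,-0.3,0,0,0,-1,-1],[2,-0.6,0,0,0,-2,-1],[3,-0.9,0,0,0,-3,-1],[4,-1.25,0,0,0,-4.2,-1],[5,-1.55,0,0,0,-5.3,-1],[6,-1.87,0,0,0,-6.4,-1],[7,-2.18,0,0,0,-7.5,-1],[8,-2.5,0,0,0,-8.5,-1],[8.65,-2.69,0.5,0,0,-8.99,-1],[8.65,-2.69,1,0,0,-8.99,-1]]' 60
python3 - <<'E'
from h import *
o=manip.get_obs(); r=R.from_quat(o["ee_rot"]).as_matrix(); print(o["position"],o["joint_pos"].round(3),np.degrees(np.arctan2(r[1,0],r[0,0])),manip.tip_reach,o["ft_force"],o["clock"])
E
```

```text
clock: 2.2
position: [0.6024, -0.2561, 0.1946]
ee_rot: [0.66, 0.752, 0.001, -0.0]
ft_force: [-0.3, -0.0, 0.2]
grip_width: 0.002
grasp_force: 0.0
[ 0.60238692 -0.25606378  0.19463097] [ 0.654  0.462 -0.439  1.424  0.196  1.298  0.333] 97.46618471741797 0.014 [-0.33913249 -0.03454457  0.23965665] 2.2
```

```bash
python3 -m pendant '[[0,0,0.8,0,0,0,-1],[0,0,1.6,0,0,0,-1],[0,0,2.25,0,0,0,-1],[0.25,0,2.25,0,0,0,-1],[0.45,0,2.25,0,0,0,-1],[0.65,0,2.25,0,0,0,-1],[0.85,0,2.25,0,0,0,-1],[1.1,0,2.25,0,0,0,-1],[1.4,0,2.25,0,0,0,-1],[1.7,0,2.25,0,0,0,-1]]'
python3 -m pendant '[[0.3,0,0,0,0,0,-1],[0.6,0,0,0,0,0,-1],[0.9,0,0,0,0,0,-1],[1.2,0,0,0,0,0,-1],[1.5,0,0,0,0,0,-1],[1.8,0,0,0,0,0,-1],[2.1,0,0,0,0,0,-1],[2.35,0,0,0,0,0,-1],[2.55,0,0,0,0,0,-1],[2.7,0,0,0,0,0,-1]]'
python3 - <<'E'
from h import *
im,d=manip.camera("top"); cv2.imwrite("pics/t2.png",cv2.resize(im[170:270,190:410,::-1],None,fx=3.6,fy=3.6))
print([(np.round(at_z("top",r["pixel"],.05),3),r["p"]) for r in manip.tip_of("tote","top")])
P=cloud("top",d);z=P[...,2]; m=(z>.1)&(z<.118); m[:190]=0;m[245:]=0;m[:,:240]=0;m[:,400:]=0
q=P[m][:,:2]-[.5459,.1718]; u=np.array([-.1236,.9923]); s=q@u+.155; l=q@[.9923,.1236]
print("track-y of rim pts",np.percentile(s,[1,5,50,95,99]),np.percentile(l,[1,99]))
o=manip.get_obs();print(o["position"],o["ft_force"])
E
```

```text
clock: 3.45
position: [0.5895, -0.1744, 0.0829]
ee_rot: [0.662, 0.75, -0.0, 0.0]
ft_force: [-0.3, -2.7, 0.8]
grip_width: -0.002
grasp_force: 0.0
clock: 4.7
position: [0.5728, -0.0406, 0.0828]
ee_rot: [0.662, 0.75, 0.0, -0.0]
ft_force: [-0.4, -1.9, 0.1]
grip_width: -0.001
grasp_force: 0.0
[(array([[0.357, 0.075, 0.05 ]]), 0.95), (array([[ 0.326, -0.178,  0.05 ]]), 0.92), (array([[ 0.526, -0.399,  0.05 ]]), 0.89), (array([[ 0.402, -0.57 ,  0.05 ]]), 0.85), (array([[0.56 , 0.034, 0.05 ]]), 0.84), (array([[0.563, 0.188, 0.05 ]]), 0.47)]
track-y of rim pts [0.01972245 0.02653964 0.07262595 0.08071983 0.08204785] [-0.05588729  0.05421447]
[ 0.57281253 -0.03998947  0.0827711 ] [-0.34844194 -0.46677651 -0.94209038]
```

View pics/t2.png

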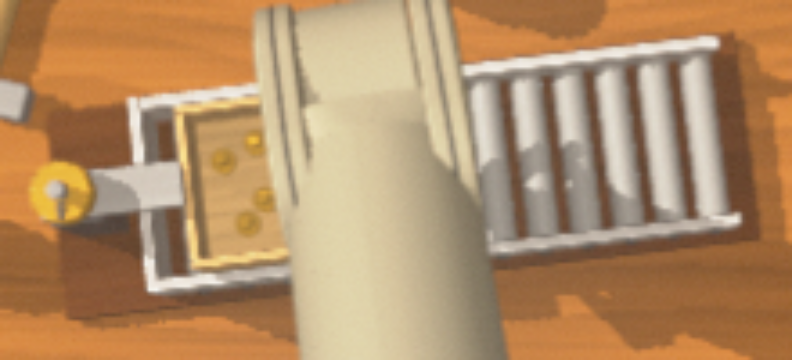

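The tote's front edge is at px ~(185,190) in the crop, 28 mm short of the stop, moving straight. Last stretch slowly.

```bash
python3 -m pendant '[[0.1,0,0,0,0,0,-1],[0.2,0,0,0,0,0,-1],[0.28,0,0,0,0,0,-1],[0.34,0,0,0,0,0,-1],[0.4,0,0,0,0,0,-1],[0.45,0,0,0,0,0,-1],[0.49,0,0,0,0,0,-1],[0.53,0,0,0,0,0,-1],[0.56,0,0,0,0,0,-1],[0.58,0,0,0,0,0,-1]]'
cat > t.py <<'E'
from h import *
im,d=manip.camera("top")
P=cloud("top",d);z=P[...,2]; m=(z>.1)&(z<.114); m[:190]=0;m[250:]=0;m[:,:218]=0;m[:,400:]=0
q=P[m][:,:2]-[.5459,.1718]; u=np.array([-.1236,.9923]); s=q@u+.155; l=q@[.9923,.1236]
k=abs(l)>.02
print("track-y of rim pts",np.percentile(s[k],[1,5,50,95,99,100]),k.sum())
o=manip.get_obs();print(o["clock"],o["position"],o["ft_force"])
E
python3 t.py
```

```text
clock: 6.05
position: [0.5693, -0.0144, 0.0828]
ee_rot: [0.662, 0.749, -0.001, 0.001]
ft_force: [-0.7, -8.8, 0.2]
grip_width: 0.003
grasp_force: 0.0
track-y of rim pts [0.05261641 0.05775472 0.1005601  0.10852953 0.10965345 0.11010661] 183
6.1 [ 0.56928344 -0.01438955  0.08283452] [-0.57262983 -5.30478474  1.27083943]
```

```bash
python3 -m pendant '[[0.03,0,0,0,0,0,-1],[0.06,0,0,0,0,0,-1],[0.09,0,0,0,0,0,-1],[0.12,0,0,0,0,0,-1],[0.12,0,0,0,0,0,-1],[0.12,0,0,0,0,0,-1],[0.12,0,0,0,0,0,-1],[0.12,0,0,0,0,0,-1],[0.12,0,0,0,0,0,-1],[0.12,0,0,0,0,0,-1]]'
python3 t.py
```

```text
clock: 7.35
position: [0.5687, -0.0142, 0.0829]
ee_rot: [0.664, 0.747, -0.003, 0.002]
ft_force: [-1.7, -23.6, 3.4]
grip_width: -0.002
grasp_force: 0.0
track-y of rim pts [0.05433747 0.06150483 0.10096211 0.10897867 0.10957156 0.11003361] 187
7.4 [ 0.56868474 -0.01419624  0.082944  ] [ -1.23997187 -24.79642052   3.64812007]
```

Tote is home: front rim at 110 mm, pressing at 24 N against the stop. Back off, rise, and start turning the tool towards its nut approach (jaws open).

```bash
python3 -m pendant '[[-0.06,0,0,0,0,0,-1],[-0.12,0,0,0,0,0,-1],[-0.3,0,0,0,0,0,-1],[-0.6,0,0,0,0,0,-1],[-0.6,0,-1,0,0,0,-1],[-0.6,0,-2,0,0,0,-1],[-0.6,0,-3,0,0,-1.2,0],[-0.6,0,-3.2,0,0,-2.5,1],[-0.6,0,-3.2,0,0,-3.8,1],[-0.6,0,-3.2,0,0,-5,1]]'
python3 t.py
cat > n.py <<'E'
from h import *
import sys
o=manip.get_obs(); r=R.from_quat(o["ee_rot"]).as_matrix()
tgt=np.array([.5459,.1718,float(sys.argv[1])]); print(o["clock"],o["position"],"q",o["joint_pos"].round(2),"yhead",np.degrees(np.arctan2(r[1,1],r[0,1])),"shift units",((tgt-o["position"])@r/.05).round(2),"F",o["ft_force"].round(1),"T",o["torque"].round(3),o["grip_width"],o["grasp_force"])
E
python3 n.py 0.2
```

```text
clock: 8.65
position: [0.5725, -0.0372, 0.2431]
ee_rot: [0.363, 0.932, 0.0, 0.0]
ft_force: [0.1, -0.4, -0.1]
grip_width: 0.844
grasp_force: 0.0
track-y of rim pts [0.05103383 0.05750576 0.09685976 0.10881905 0.10974118 0.10999832] 203
8.7 [ 0.57243162 -0.03714067  0.24289819] [0.68358006 1.42367278 0.00166871]
8.7 [ 0.57243162 -0.03714067  0.24289819] q [ 0.52  0.28 -0.64  1.58  0.17  1.34  0.7 ] yhead 47.89073025843519 shift units [3.2  2.74 0.86] F [0.7 1.4 0. ] T [0.05  0.017 0.006] 0.9257685509682172 0.0
```

```bash
python3 -m pendant '[[0.4,0.34,0,0,0,-1.2,1],[0.8,0.68,0,0,0,-2.4,1],[1.2,1.02,0,0,0,-3.6,1],[1.6,1.37,0,0,0,-4.8,1],[2,1.71,0,0,0,-6,1],[2.4,2.05,0,0,0,-7.2,1],[2.8,2.4,0.2,0,0,-8.4,1],[3.2,2.74,0.4,0,0,-9.6,1],[3.2,2.74,0.6,0,0,-10.7,1],[3.2,2.74,0.6,0,0,-11.4,1]]'
python3 n.py 0.145
```

```text
clock: 9.95
position: [0.5481, 0.1725, 0.2119]
ee_rot: [-0.41, 0.912, 0.0, -0.001]
ft_force: [0.2, -0.9, -0.1]
grip_width: 0.999
grasp_force: 0.0
9.95 [0.54812812 0.17252047 0.21191176] q [ 0.38  0.39 -0.96  1.6   0.33  1.32  1.79] yhead 138.41005149069406 shift units [0.04 0.02 1.34] F [ 0.2 -0.9 -0.1] T [ 0.046 -0.007  0.045] 0.9988809848589769 0.0
```

```bash
python3 -m pendant '[[0.02,0.01,0.3,0,0,0,1],[0.04,0.02,0.7,0,0,0,1],[0.04,0.02,1.1,0,0,0,1],[0.04,0.02,1.3,0,0,0,1],[0.04,0.02,1.3,0,0,0,0.2],[0.04,0.02,1.3,0,0,0,-0.2],[0.04,0.02,1.3,0,0,0,-0.6],[0.04,0.02,1.3,0,0,0,-1],[0.04,0.02,1.3,0,0,0,-1],[0.04,0.02,1.3,0,0,0,-1]]' 50
python3 n.py 0.145
python3 - <<'E'
from h import *
im,d=manip.camera("side"); cv2.imwrite("pics/s3.png",cv2.resize(im[200:340,180:380,::-1],None,fx=4,fy=4,interpolation=cv2.INTER_CUBIC))
E
```

```text
clock: 11.2
position: [0.5463, 0.1726, 0.1488]
ee_rot: [-0.409, 0.912, -0.0, 0.0]
ft_force: [-2.8, 0.2, 5.8]
grip_width: 0.437
grasp_force: 49.6
11.2 [0.54628057 0.1725776  0.14884033] q [ 0.36  0.45 -0.93  1.68  0.38  1.2   1.75] yhead 138.33130216190906 shift units [ 0.02 -0.    0.08] F [-2.8  0.2  5.8] T [ 0.113  0.695 -0.016] 0.4371444346579662 49.62801396846771
```

View pics/s3.png

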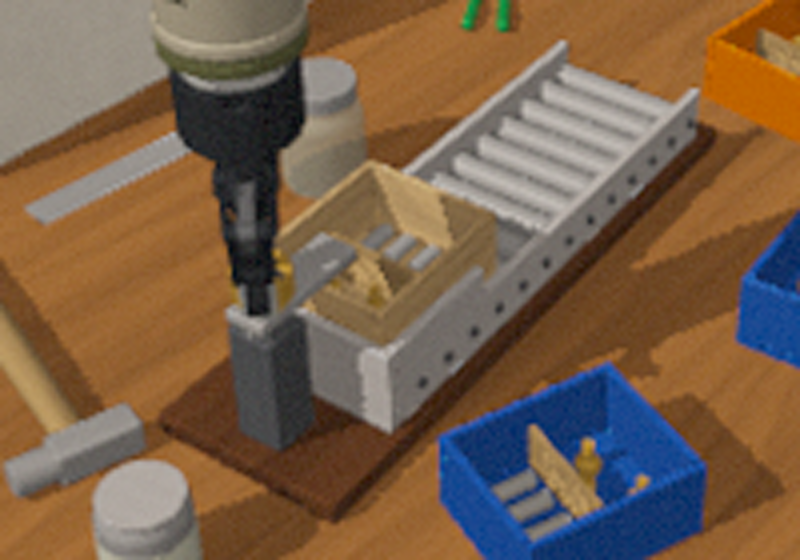

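The side crop shows the fingers around the nut at about (258,280), the tote home at the stop. Screw down in steps, watching the z-moment.

```bash
python3 -m pendant '[[0,0,0.004,0,0,1,-1],[0,0,0.007,0,0,2,-1],[0,0,0.011,0,0,3,-1],[0,0,0.014,0,0,4,-1],[0,0,0.018,0,0,5,-1],[0,0,0.021,0,0,6,-1],[0,0,0.025,0,0,7,-1],[0,0,0.029,0,0,8,-1],[0,0,0.032,0,0,9,-1],[0,0,0.036,0,0,10,-1]]'
python3 n.py 0.145
python3 -m pendant '[[0,0,0.004,0,0,1,-1],[0,0,0.007,0,0,2,-1],[0,0,0.011,0,0,3,-1],[0,0,0.014,0,0,4,-1],[0,0,0.016,0,0,4.5,-1],[0,0,0.018,0,0,5,-1],[0,0,0.018,0,0,5,-1],[0,0,0.018,0,0,5,-1],[0,0,0.018,0,0,5,-1],[0,0,0.018,0,0,5,-1]]'
python3 n.py 0.145
```

```text
clock: 12.5
position: [0.5466, 0.1706, 0.147]
ee_rot: [0.276, 0.961, -0.001, 0.001]
ft_force: [-3.4, -7.5, 8.1]
grip_width: 0.437
grasp_force: 49.9
12.5 [0.54664036 0.17056686 0.14703338] q [ 0.18  0.37 -0.68  1.7   0.25  1.16  0.44] yhead 57.98123490201811 shift units [0.03 0.01 0.04] F [-3.4 -7.5  8.1] T [-1.357  0.88   0.056] 0.43674731840569875 49.899115562438965
clock: 13.75
position: [0.5458, 0.1699, 0.1461]
ee_rot: [0.586, 0.81, -0.002, 0.001]
ft_force: [-8.7, -8.0, 11.1]
grip_width: 0.437
grasp_force: 50.3
13.75 [0.54582109 0.16988141 0.14605585] q [ 0.09  0.35 -0.57  1.7   0.2   1.15 -0.22] yhead 18.216332998481047 shift units [0.04 0.01 0.02] F [-8.7 -8.  11.1] T [-1.94   1.824 -0.031] 0.4374398787490482 50.274964570999146
```

```bash
python3 -m pendant '[[-0.015,-0.02,0,0,0,0.6,-1],[-0.015,-0.02,0,0,0,1.2,-1],[-0.015,-0.02,0.003,0,0,1.8,-1],[-0.015,-0.02,0.006,0,0,2.4,-1],[-0.015,-0.02,0.01,0,0,3,-1],[-0.015,-0.02,0.01,0,0,3.5,-1],[-0.015,-0.02,0.01,0,0,4,-1],[-0.015,-0.02,0.01,0,0,4,-1],[-0.015,-0.02,0.01,0,0,4,-1],[-0.015,-0.02,0.01,0,0,4,-1]]'
python3 n.py 0.145
python3 -m pendant '[[0,0,0.001,0,0,0.3,-1],[0,0,0.002,0,0,0.6,-1],[0,0,0.003,0,0,0.9,-1],[0,0,0.004,0,0,1.2,-1],[0,0,0.005,0,0,1.5,-1],[0,0,0.007,0,0,1.8,-1],[0,0,0.007,0,0,2,-1],[0,0,0.007,0,0,2,-1],[0,0,0.007,0,0,2,-1],[0,0,0.007,0,0,2,-1]]'
python3 n.py 0.145
```

```text
clock: 15.0
position: [0.5449, 0.1698, 0.1454]
ee_rot: [0.787, 0.617, -0.001, 0.0]
ft_force: [-7.4, -6.5, 8.5]
grip_width: 0.437
grasp_force: 50.0
15.0 [0.54487385 0.16977386 0.14538038] q [ 0.02  0.33 -0.48  1.71  0.17  1.14 -0.75] yhead -13.732693190744898 shift units [0.04 0.01 0.01] F [-7.4 -6.5  8.5] T [-1.269  1.718 -0.081] 0.4370516096569628 49.99386548995972
clock: 16.25
position: [0.5445, 0.1699, 0.145]
ee_rot: [0.865, 0.502, -0.001, 0.0]
ft_force: [-10.7, -5.7, 10.3]
grip_width: 0.439
grasp_force: 50.1
16.25 [0.54448222 0.16993596 0.1450253 ] q [-0.01  0.33 -0.44  1.71  0.15  1.14 -1.02] yhead -29.720221811132554 shift units [0.05 0.01 0.  ] F [-10.7  -5.7  10.3] T [-1.179  2.1   -0.005] 0.438606895550127 50.10490357875824
```

```bash
for i in 1; do python3 -m pendant '[[0,-0.015,0.001,0,0,0.3,-1],[0,-0.015,0.002,0,0,0.6,-1],[0,-0.015,0.003,0,0,0.9,-1],[0,-0.015,0.004,0,0,1.2,-1],[0,-0.015,0.005,0,0,1.5,-1],[0,-0.015,0.007,0,0,1.8,-1],[0,-0.015,0.007,0,0,2,-1],[0,-0.015,0.007,0,0,2,-1],[0,-0.015,0.007,0,0,2,-1],[0,-0.015,0.007,0,0,2,-1]]' >/dev/null; done
python3 n.py 0.145
python3 -m pendant '[[0,0,0.001,0,0,0.2,-1],[0,0,0.002,0,0,0.4,-1],[0,0,0.003,0,0,0.6,-1],[0,0,0.003,0,0,0.8,-1],[0,0,0.003,0,0,1,-1],[0,0,0.003,0,0,1.2,-1],[0,0,0.003,0,0,1.4,-1],[0,0,0.003,0,0,1.5,-1],[0,0,0.003,0,0,1.5,-1],[0,0,0.003,0,0,1.5,-1]]' >/dev/null
python3 n.py 0.145
```

```text
17.5 [0.54522595 0.17136819 0.14478905] q [-0.05  0.32 -0.4   1.71  0.14  1.13 -1.28] yhead -45.66243477357659 shift units [ 0.02  0.   -0.  ] F [-3.3 -1.9  6.2] T [-0.364  0.43   0.022] 0.4382092632683073 50.406965017318726
18.75 [0.54801952 0.1732029  0.14497269] q [-0.07  0.32 -0.37  1.71  0.13  1.13 -1.49] yhead -57.63236550558801 shift units [-0.05  0.   -0.  ] F [15.7  6.7 -3.1] T [ 1.436 -3.359  0.695] 0.43712062770363613 50.96068739891052
```

```bash
cat > b.py <<'E'
from h import *
u=np.array([-.1236,.9923])
for n in("top","side"):
    im,d=manip.camera(n); P=cloud(n,d); q=P[...,:2]-[.5459,.1718]; s=q@u; l=q@np.array([.9923,.1236]); z=P[...,2]
    for nm,dd in(("start",np.load(n+"0.npy")),("now",d)):
        P=cloud(n,dd); q=P[...,:2]-[.5459,.1718]; s=q@u; l=q@np.array([.9923,.1236]); z=P[...,2]
        m=(abs(l)<.011)&(s<-.045)&(s>-.07)&(z>.112)&(z<.14); print(n,nm,m.sum(),np.median(z[m]) if m.any() else None, z[m].std() if m.any() else 0)
E
python3 b.py
```

```text
top start 97 0.12833241699570852 0.00223621427783256
top now 99 0.12451667996260296 0.0026851435765886346
side start 47 0.12788616550981236 0.00145574537452683
side now 51 0.12416767132062134 0.0013968975919970944
```

Bar top is at ≈124 mm (bottomed value) and the z-moment rose to 0.7 N m: bottomed. A little more turn to confirm, then unwind in small steps to find the neutral point.

```bash
python3 -m pendant '[[0,0,0,0,0,0.2,-1],[0,0,0,0,0,0.4,-1],[0,0,0,0,0,0.6,-1],[0,0,0,0,0,0.6,-1],[0,0,0,0,0,0.6,-1],[0,0,0,0,0,0.6,-1],[0,0,0,0,0,0.6,-1],[0,0,0,0,0,0.6,-1],[0,0,0,0,0,0.6,-1],[0,0,0,0,0,0.6,-1]]' >/dev/null
python3 n.py 0.145
python3 -m pendant '[[0,0,0,0,0,-0.2,-1],[0,0,0,0,0,-0.4,-1],[0,0,0,0,0,-0.6,-1],[0,0,0,0,0,-0.6,-1],[0,0,0,0,0,-0.6,-1],[0,0,0,0,0,-0.6,-1],[0,0,0,0,0,-0.6,-1],[0,0,0,0,0,-0.6,-1],[0,0,0,0,0,-0.6,-1],[0,0,0,0,0,-0.6,-1]]' >/dev/null
python3 n.py 0.145
```

```text
20.1 [0.54679918 0.1721694  0.14491521] q [-0.08  0.32 -0.36  1.71  0.12  1.13 -1.57] yhead -62.48879735089745 shift units [-0.02 -0.   -0.  ] F [7.5 3.1 2.5] T [ 0.409 -1.616  0.377] 0.4402754110841642 51.56819701194763
21.35 [0.54671931 0.17230155 0.14500401] q [-0.07  0.32 -0.37  1.71  0.13  1.13 -1.49] yhead -57.71433818307047 shift units [-0.02 -0.   -0.  ] F [6.5 2.6 3.1] T [ 0.554 -1.453  0.017] 0.43595192615209805 51.62323236465454
```

Slipping a little at the stop, so it is bottomed; neutral at heading ≈ -58°. Now back off 90° counterclockwise with the 2 mm rise.

```bash
python3 -m pendant '[[0,0,-0.002,0,0,-0.7,-1],[0,0,-0.005,0,0,-1.4,-1],[0,0,-0.007,0,0,-2.1,-1],[0,0,-0.01,0,0,-2.8,-1],[0,0,-0.012,0,0,-3.5,-1],[0,0,-0.015,0,0,-4.2,-1],[0,0,-0.017,0,0,-4.9,-1],[0,0,-0.02,0,0,-5.6,-1],[0,0,-0.02,0,0,-5.6,-1],[0,0,-0.02,0,0,-5.6,-1]]' >/dev/null
python3 n.py 0.147
python3 -m pendant '[[0,0,-0.002,0,0,-0.7,-1],[0,0,-0.005,0,0,-1.4,-1],[0,0,-0.007,0,0,-2.1,-1],[0,0,-0.01,0,0,-2.8,-1],[0,0,-0.012,0,0,-3.5,-1],[0,0,-0.015,0,0,-4.2,-1],[0,0,-0.017,0,0,-4.9,-1],[0,0,-0.02,0,0,-5.6,-1],[0,0,-0.02,0,0,-5.6,-1],[0,0,-0.02,0,0,-5.6,-1]]' >/dev/null
python3 n.py 0.147; python3 b.py; python3 t.py
```

```text
22.6 [0.54554832 0.17318512 0.14593367] q [ 0.02  0.33 -0.49  1.71  0.17  1.14 -0.74] yhead -12.858455649370487 shift units [-0.03  0.01 -0.02] F [0.5 4.3 7. ] T [ 0.915 -0.287  0.118] 0.43615697890216326 51.98813259601593
23.85 [0.54417456 0.17301587 0.14685683] q [ 0.12  0.35 -0.6   1.7   0.21  1.15  0.01] yhead 31.96177741551972 shift units [-0.04  0.02 -0.  ] F [-6.   2.2 12.6] T [0.479 1.369 0.058] 0.4386295236029096 52.59626626968384
top start 97 0.12833241699570852 0.00223621427783256
top now 96 0.12716385979722122 0.002513501955150629
side start 47 0.12788616550981236 0.00145574537452683
side now 16 0.12589409159017595 0.0008171888932109378
track-y of rim pts [-0.02110812 -0.02009207  0.05057813  0.1076525   0.10936045  0.11002561] 427
24.0 [0.54417268 0.17302156 0.14684752] [-6.94298847  2.201362   14.05590441]
```

```bash
python3 -c "
from workcell import manip
o=manip.get_obs();print(o['joint_velocities'].round(3),o['grasp_force']);print(manip.hand_in())"
```

```text
[-0.001 -0.     0.     0.     0.001  0.    -0.001] 52.59487330913544
the job is handed in; nothing more can be done
None
```

The tote is home against the stop and the nut was bottomed out and backed off about 90°, still gripped at about 52 N; I handed the job in at about 24 s, and the hand-in returned no verdict. The 90° is inferred from the tool's turn and the bar's rise of about 2 mm, since the gripper hid the nut's rib.

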